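# Turn the mosaic tile over on the turning rest

## Task

The mosaic tile lies on the bench with its cork back up; turn it glass side up without picking it up. With the fingertips, push it against the turning rest until its leading edge climbs and it stands leaning back on the rest, then push its top edge from behind so that it tips over toward the side it came from and lies flat on the bench, glass side up, just in front of the rest. Never grip, force or lift the tile, and leave everything else on the bench where it stands.

Things in the scene. Friction and masses are not known exactly. Their poses are not given: they have to be found in the camera images.
- mosaic_tile: square tile 110 x 110 x 10 mm, 0.1 to 0.17 kg, dark wood border; one face plain tan cork, the other nine squares of coloured glass. Origin at its centre (5 mm above the bench when flat). x, y square to its edges; +z out of the cork face: up at the start, down when done. It starts in front of the rest, x within 9 degrees of the rest's x, centre within 20 mm of the rest's middle line
- tile_edge_a (a point): middle of the tile's edge on its +x side, half way through the thickness (the leading edge, nearest the rest, at the start)
- tile_edge_b (a point): middle of the tile's edge on its -x side (the edge to push on at the start)
- tile_edge_c (a point): middle of the tile's edge on its +y side
- tile_edge_d (a point): middle of the tile's edge on its -y side
- turning_rest: fixed bent sheet of slippery polished aluminium, 150 mm wide, on blue feet. Origin on the bench at the middle of its front toe line; x points from the toe to its back (away from the tile), y along its width. Its face runs from the toe up through x 20, z 14 and x 36, z 32 mm, ever steeper, to the top at x 50, z 64 mm; behind, flange and feet end at x 70 mm
- rest_top (a point): middle of the top edge of the rest's backrest, 64 mm above the bench, its highest point. With the tile's lower edge pushed to the toe line, the tile leans on this edge at about 52 degrees, its upper edge about 22 mm higher than it, and stays leaning when let go. Pushed back from behind there, it pivots on its lower edge and once past upright falls toward the rest's -x
- solder_spool: bystander: blue spool of solder, 61 mm across, 42 mm tall, standing beside the rest; origin at the centre of its underside
- tip_tin: bystander: small round grey tin, 53 mm across, 20 mm tall, beside the rest on the other side; origin at the centre of its underside
- patina_bottle: bystander: brown bottle with a black cap, 54 mm across, 97 mm tall, farther back behind the work; origin at the centre of its underside
- masking_tape: bystander: roll of tan masking tape, 104 mm across, 25 mm tall, on the left; origin at the centre of its underside
- running_pliers: bystander: blue-handled pliers 177 mm long, lying on the right; origin at the middle of the underside
- screwdriver: bystander: screwdriver with a yellow handle, 174 mm long, lying on the right; origin at the middle of the underside
Mind the look-alikes: they are no part of the job. Of the things shaped like the mosaic_tile, the wood one is meant.

How it is judged:
By the outcome, as a careful person would: the job done as asked, in the order asked, and still so for the second after the job is handed in, with the robot touching nothing.
It also fails if it takes over 48 s, if anything falls off the work surface, if the arm or the gripper's body presses on something with over 40 N, if the wrist force passes 120 N, or if a joint passes its speed limit or range.

## Robot

A 7-joint arm with a two-finger parallel gripper is mounted at the origin on the work surface; the furniture and walls round the work are solid. World frame = base frame: x ahead of the robot, y to its left, z up, the work surface at z = 0. Lengths are in m, angles in rad, forces in N, time in s.
With the tool pointing down it reaches from about 0.4 to 0.875 m from the base axis. Payload 19.3 kg.
Tool frame: the origin (TCP) lies midway between the tips of the shut fingers; the grasp point (between the pads) lies 19 mm behind it; z points along the fingers, y is the line along which they close (so a half turn about z gives the same grasp; the last joint's range is limited). The gripper opens to 85 mm and grips with 20 to 120 N. Pads are 22 mm wide; open, the fingers measure 114 mm over their backs; the gripper's body (76 mm by 85 mm) begins 54 mm behind the grasp point. The pads swing forward as they close: fully open they stand 13 mm farther back than shut.
Start: joints at [1.258, 0.521, -0.036, 1.599, 0.021, 1.021, -0.113], TCP at [0.15, -0.607, 0.193] pointing down, gripper open.
Joint ranges: [-2.91, 2.91], [-0.3, 2.13], [-1.5, 1.42], [0.17, 2.43], [-1.26, 4.41], [0.16, 1.93], [-2.52, 2.52]. Speed limits (rad/s): [1.89, 1.89, 2.39, 2.39, 3.01, 3.01, 3.01].

## Interface

Orientations are given as [roll, pitch, yaw] about the fixed x, y, z axes, in that order (R = Rz(yaw) Ry(pitch) Rx(roll)).
In Python, from workcell import * gives the robot as it stands. The module is installed in compiled form; this text tells all that it offers.
- The arm moves only by the tool play_rows, never from a script. Its argument "deltas" is a list of rows, each a list of 7 numbers: the shift along the tool's x, y, z in units of 500 mm (1.0 is 500 mm), then the turn, a rotation vector about the tool's x, y, z in units of 120 degrees (1.0 is 120 degrees), then the closure, from 0 (fully open) to 1 (shut). A call has 1 to 10 rows; each row is the pose to reach, as a shift and turn from the pose commanded when the call began, along the tool's axes at that moment; what a row does not reach only later rows make up. A row lasts 1/10 s, in which the tool goes at most 50 mm and 8.59 degrees, less where a joint would pass 70% of its speed; a pose out of reach is approached as far as the arm can. A call with a number of a shift or a turn outside -1 to 1 is refused whole. A call with a gripper value outside its range is refused whole. The fingers move at their own pace and stop on an object; "newtons" is the grip in N (left out, the last holds). Time passes only in rows, so rows that repeat a pose let the fingers close. It gives the time, the measured TCP pose, the force, the opening and the grip force at its end, in the units of the state.
- observe(): the state, without advancing time (a new reading comes with each control period).
- grab_frame(name): name is "scene" or "side" or "wrist"; returns the picture (420x560x3 uint8, red, green, blue); there is no depth.
- get_calibration(name): a dict with "fovy" (degrees; the focal length in pixels is half the picture's height over the tangent of half this angle, whatever the lens; pixels are square), "cx", "cy" (the principal point, pixels), "k1" (the pictures are not rectified: a ray, as slopes to the right and down, at radius r is drawn at 1 + k1 r^2 times it, then the intrinsics apply), "xyz" and "rotation" of the camera in the world. Camera axes: x right, y down, z forward; pixel columns grow to the right and rows downward; lengths in m; the calibration is good to about 2 mm. A picture is of the moment at which its call begins: read the wrist's pose just before it. get_calibration takes no time and is no camera call; for the wrist camera it gives the pose at the moment of the call.
- job_done(): hands the job in; it is judged then, once.
The state is a dict: "clock": time; "qpos": joint angles; "qd": joint speeds; "joint_efforts": joint torques, N m; "position": TCP position; "tool_rot": TCP orientation; "force": force on the tool from outside, world axes, zero at the start; "moment": the same for the moment, N m; "grip_width": finger opening in m; "finger_force": force on a finger pad.
Only numpy, scipy, OpenCV 4.12 (cv2) and the standard library are available. Lean on these libraries where they do the work, as an engineer would, in place of code of your own. Each camera call takes 0.05 s, during which the arm holds its last target. There are 200 camera calls.

## Working session

There is one attempt and no reset: what is moved stays moved. The work goes in short steps, Python scripts to look and compute and a tool call to move; the robot and the scene stay as the last step left them, time stands still between calls to the robot, and variables do not carry over. Pictures are saved under pics/ and viewed, at most 10 in all, crops included, and the job is handed in when it is done.

Besides the shell and the picture viewer there is one more tool, called as name(argument=value, ...), one argument or row to a line, values as JSON. play_rows: Moves the arm, as the interface text tells. Its arguments: {"type":"object","properties":{"deltas":{"type":"array"},"newtons":{"type":"number"}},"required":["deltas"]}

```bash
mkdir -p pics; cat > h.py <<'E'
from workcell import *
import numpy as np, cv2
from scipy.spatial.transform import Rotation as R
def px2w(cal,u,v,z):
    H=420; f=H/2/np.tan(np.radians(cal["fovy"])/2)
    x,y=(u-cal["cx"])/f,(v-cal["cy"])/f
    rd=np.hypot(x,y); r=rd
    for _ in range(50): r=rd/(1+cal["k1"]*r*r)
    s=r/rd if rd>0 else 1
    d=np.array(cal["rotation"]).reshape(3,3)@np.array([x*s,y*s,1]); o=np.array(cal["xyz"])
    return o+d*(z-o[2])/d[2]
def w2px(cal,p):
    f=210/np.tan(np.radians(cal["fovy"])/2)
    q=np.array(cal["rotation"]).reshape(3,3).T@(np.array(p)-cal["xyz"]); a=q[:2]/q[2]; a=a*(1+cal["k1"]*(a@a))
    return a*f+[cal["cx"],cal["cy"]]
E
python3 - <<'E'
from h import *
s=observe(); print({k:np.round(v,3) for k,v in s.items()})
for n in("scene","side"):
    print(n,get_calibration(n)); cv2.imwrite(f"pics/{n}0.png",grab_frame(n)[:,:,::-1])
E
```

```text
{'clock': np.float64(0.0), 'qpos': array([ 1.258,  0.522, -0.036,  1.6  ,  0.021,  1.021, -0.113]), 'qd': array([-0.   ,  0.001,  0.002, -0.001, -0.001,  0.001, -0.   ]), 'joint_efforts': array([ 1.0000e-03, -9.2710e+01,  1.9800e+00, -3.6994e+01,  1.8000e-02,
        8.0000e-03, -0.0000e+00]), 'position': array([ 0.15 , -0.606,  0.192]), 'tool_rot': array([-3.14 ,  0.   ,  0.243]), 'force': array([-0.071, -0.832, -0.371]), 'moment': array([-0.005, -0.007,  0.021]), 'finger_force': np.float64(0.0), 'grip_width': np.float64(0.085)}
scene {'fovy': 43.32751628688187, 'cx': 272.3101110040792, 'cy': 214.9450385325884, 'k1': -0.1127952337998538, 'xyz': array([-0.02597765,  1.00328136,  1.42350851]), 'rotation': array([-2.43825048,  0.0144002 , -2.64182702])}
side {'fovy': 45.98380189745998, 'cx': 278.18963587944546, 'cy': 217.19362977811042, 'k1': -0.04632189713179013, 'xyz': array([ 0.43123938, -1.27121338,  0.98406356]), 'rotation': array([-2.19687987,  0.00577177, -0.08835954])}
```

View pics/scene0.png

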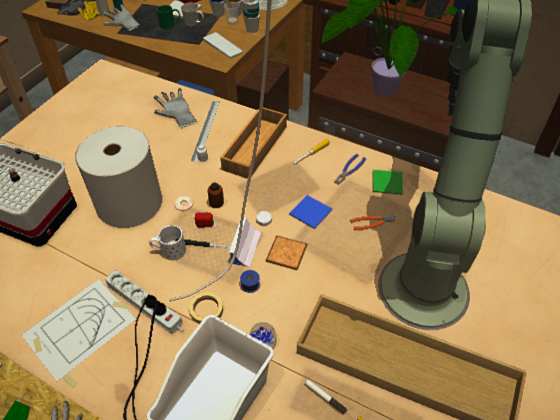

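View pics/side0.png

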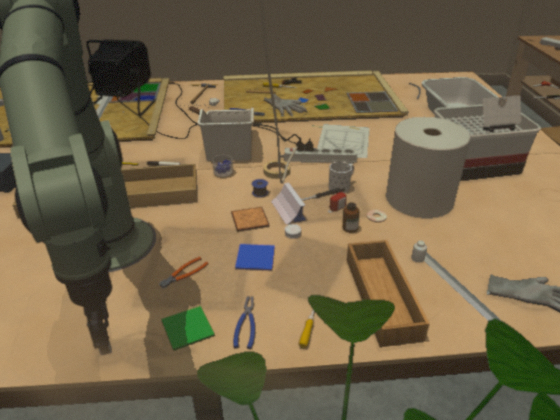

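The wood-framed cork tile is at scene (287,252) and side (250,218). The look-alikes are the blue sheet at scene (311,212) and the green sheet at (388,182). Only the brown one has a cork face with a wood border, and it lies in front of the rest at scene (246,243). I'll confirm this in an enlarged crop.

```bash
sed -i 's/np.array(cal\["rotation"\]).reshape(3,3)/R.from_euler("xyz",cal["rotation"]).as_matrix()/' h.py
python3 - <<'E'
from h import *
a=cv2.imread("pics/scene0.png")[195:300,210:330]; b=cv2.imread("pics/side0.png")[170:250,220:310]
a=cv2.resize(a,(480,420),interpolation=3); b=cv2.resize(b,(320,284),interpolation=3)
a=cv2.resize(a,None,fx=1,fy=1); o=np.zeros((420,800,3),np.uint8); o[:,:480]=a; o[:284,480:]=b
cv2.imwrite("pics/crop.png",o)
E
```

```text
(no output)
```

View pics/crop.png

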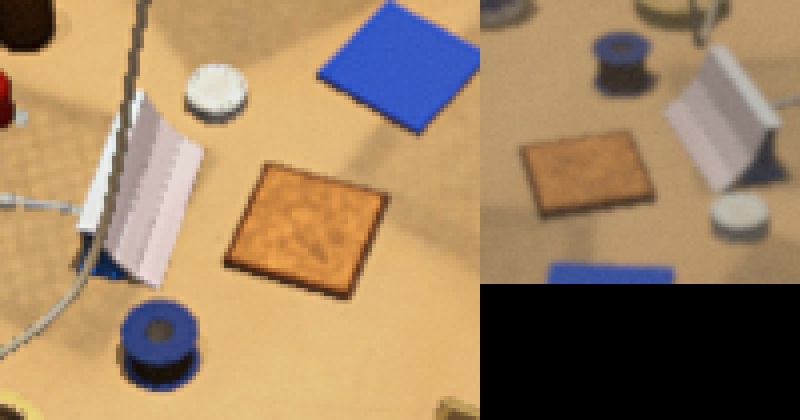

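```bash
python3 - <<'E'
from h import *
C=get_calibration("scene");S=get_calibration("side")
A=lambda x,y:(x/4+210-.4,y/4+195-.4)
B=lambda x,y:((x-480)/3.556+220-.4,y/3.55+170-.4)
for n,cal,L in(("tile scene",C,[A(265,163)+(.01,),A(388,193)+(.01,),A(350,291)+(.01,),A(225,262)+(.01,)]),
 ("toe scene",C,[A(204,150)+(0,),A(160,287)+(0,)]),("top scene",C,[A(140,92)+(.064,),A(82,230)+(.064,)]),
 ("tile side",S,[B(522,149)+(.01,),B(630,131)+(.01,),B(654,196)+(.01,),B(541,212)+(.01,)]),
 ("toe side",S,[B(665,114)+(0,),B(722,191)+(0,)]),("top side",S,[B(717,47)+(.064,),B(775,124)+(.064,)]),
 ("spool top s, tin",C,[A(160,328)+(.042,),A(217,90)+(.02,)]),
 ("bottle base side",S,[(351,228,0)])):
    P=np.array([px2w(cal,*q) for q in L]); print(n,P.round(4).tolist(),"mean",P.mean(0).round(4))
# cable
print("side cable pts -> scene px by height")
for p in((270,80),(276,130),(282,183)):
    for z in (.0,.05,.1,.2,.3,.4,.6,.8):
        w=px2w(S,*p,z); print(p,z,w[:2].round(3),w2px(C,w).round(0))
E
```

```text
tile scene [[0.5122, 0.0349, 0.01], [0.4059, 0.0147, 0.01], [0.389, 0.1184, 0.01], [0.4922, 0.1408, 0.01]] mean [0.4498 0.0772 0.01  ]
toe scene [[0.5691, 0.0402, -0.0], [0.5306, 0.1816, 0.0]] mean [0.5498 0.1109 0.    ]
top scene [[0.6205, 0.0546, 0.064], [0.5883, 0.2002, 0.064]] mean [0.6044 0.1274 0.064 ]
tile side [[0.3883, 0.1191, 0.01], [0.4935, 0.1395, 0.01], [0.5091, 0.0315, 0.01], [0.4044, 0.017, 0.01]] mean [0.4488 0.0768 0.01  ]
toe side [[0.5308, 0.1804, 0.0], [0.574, 0.0466, 0.0]] mean [0.5524 0.1135 0.    ]
top side [[0.5845, 0.1989, 0.064], [0.6242, 0.0597, 0.064]] mean [0.6044 0.1293 0.064 ]
spool top s, tin [[0.4946, 0.2395, 0.042], [0.5834, -0.0094, 0.02]] mean [0.539 0.115 0.031]
bottle base side [[0.7789, 0.0013, 0.0]] mean [0.7789 0.0013 0.    ]
side cable pts -> scene px by height
(270, 80) 0.0 [0.615 1.38 ] [-33. 615.]
(270, 80) 0.05 [0.606 1.246] [ -6. 568.]
(270, 80) 0.1 [0.596 1.111] [ 25. 517.]
(270, 80) 0.2 [0.578 0.841] [ 89. 411.]
(270, 80) 0.3 [0.559 0.572] [154. 307.]
(270, 80) 0.4 [0.54  0.303] [215. 210.]
(270, 80) 0.6 [ 0.503 -0.236] [322.  43.]
(270, 80) 0.8 [ 0.466 -0.775] [405. -84.]
(276, 130) 0.0 [0.595 0.752] [126. 406.]
(276, 130) 0.05 [0.587 0.649] [147. 370.]
(276, 130) 0.1 [0.578 0.546] [168. 334.]
(276, 130) 0.2 [0.562 0.341] [209. 263.]
(276, 130) 0.3 [0.545 0.135] [248. 193.]
(276, 130) 0.4 [ 0.528 -0.07 ] [287. 127.]
(276, 130) 0.6 [ 0.495 -0.482] [357.   7.]
(276, 130) 0.8 [ 0.462 -0.893] [417. -95.]
(282, 183) 0.0 [0.579 0.302] [217. 288.]
(282, 183) 0.05 [0.572 0.222] [231. 261.]
(282, 183) 0.1 [0.564 0.142] [245. 235.]
(282, 183) 0.2 [ 0.549 -0.018] [273. 183.]
(282, 183) 0.3 [ 0.534 -0.178] [300. 131.]
(282, 183) 0.4 [ 0.519 -0.338] [327.  81.]
(282, 183) 0.6 [ 0.489 -0.657] [378. -15.]
(282, 183) 0.8 [ 0.459 -0.977] [ 425. -101.]
```

The crop shows the cork tile with its dark border, the rest's toe side facing it, the spool on the +y side and the tin on the -y side. A cord hangs close to the rest, so I'll locate it before moving.

```bash
python3 - <<'E'
from h import *
a=cv2.imread("pics/scene0.png")[0:300,160:300]; b=cv2.imread("pics/side0.png")[0:200,220:330]
o=np.zeros((600,780,3),np.uint8); o[:600,:280]=cv2.resize(a,(280,600),interpolation=3); o[:600,300:630]=cv2.resize(b,(330,600),interpolation=3)
cv2.imwrite("pics/cord.png",o)
E
```

```text
(no output)
```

View pics/cord.png

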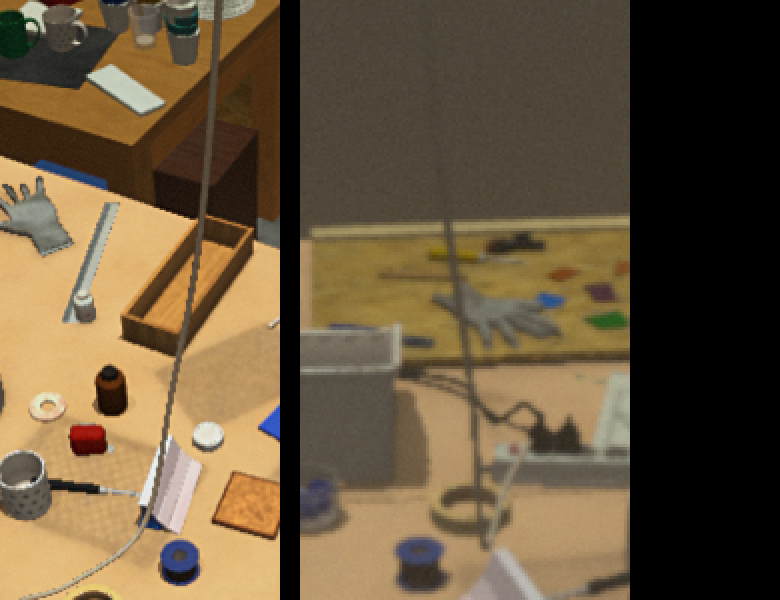

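```bash
python3 - <<'E'
from h import *
from scipy.optimize import brentq
C=get_calibration("scene");S=get_calibration("side")
sc=np.array([(0,269),(65,265),(115,260),(165,252.5),(210,245),(245,237.5),(270,230),(292,200)],float)
ang=np.radians(16); o=np.array([.5525,.1135])
for p in((261.7,6.7),(265.5,40),(269,74),(274.3,113.3),(279.3,150),(280.7,166.7),(281.7,181.7)):
    def g(z):
        q=w2px(C,px2w(S,*p,z)); return q[0]-np.interp(q[1],sc[:,0],sc[:,1])
    zs=np.linspace(.0,.97,200); G=[g(z) for z in zs]
    for i in range(199):
        if G[i]*G[i+1]<0:
            z=brentq(g,zs[i],zs[i+1]); w=px2w(S,*p,z); d=w[:2]-o
            print(p,w.round(3),"rest",round(d@[np.cos(ang),np.sin(ang)],3),round(d@[-np.sin(ang),np.cos(ang)],3)); break
E
```

```text
(261.7, 6.7) [0.612 1.983 0.253] rest 0.572 1.781
(265.5, 40) [0.515 0.098 0.589] rest -0.04 -0.005
(269, 74) [0.525 0.113 0.488] rest -0.027 0.007
(274.3, 113.3) [0.54  0.128 0.36 ] rest -0.008 0.018
(279.3, 150) [0.556 0.147 0.223] rest 0.013 0.031
(280.7, 166.7) [0.583 0.393 0.018] rest 0.106 0.26
(281.7, 181.7) [0.574 0.263 0.03 ] rest 0.062 0.137
```

play_rows(
  deltas=[
    [0.08,-0.055,0,0,0,0,0],
    [0.16,-0.11,0,0,0,0,0],
    [0.24,-0.165,0,0,0,0,0],
    [0.32,-0.22,0,0,0,0,0],
    [0.4,-0.275,0,0,0,0,0],
    [0.48,-0.33,0,0,0,0,0],
    [0.56,-0.385,0,0,0,0,0],
    [0.64,-0.44,0,0,0,0,0],
    [0.7,-0.5,0,0,0,0,0],
    [0.75,-0.55,0,0,0,0,0],
  ],
)

```text
clock: 1.1
position: [0.4492, -0.2472, 0.1926]
tool_rot: [-3.141, 0.0, 0.244]
force: [0.6, -0.4, -0.0]
grip_width: 0.0854
finger_force: 0.0
```

```bash
cat >> h.py <<'E'
ANG=np.radians(16); O=np.array([.5525,.1135])
def r2w(x,y): return O+[x*np.cos(ANG)-y*np.sin(ANG), x*np.sin(ANG)+y*np.cos(ANG)]
def w2r(p): d=np.array(p[:2])-O; return np.array([d@[np.cos(ANG),np.sin(ANG)],d@[-np.sin(ANG),np.cos(ANG)]])
def go(xyz,zdir=(0,0,-1),yaw=ANG):
    """units for move to world xyz with tool z along zdir (rest axes), tool x near rest x"""
    s=observe(); R0=R.from_euler("xyz",s["tool_rot"]); Rr=R.from_euler("z",yaw)
    z=np.array(zdir,float); z/=np.linalg.norm(z); x=np.array([1,0,0])-z[0]*z; x/=np.linalg.norm(x)
    Rt=Rr*R.from_matrix(np.c_[x,np.cross(z,x),z])
    d=R0.inv().apply(np.array(xyz)-s["position"])/.5; t=(R0.inv()*Rt).as_rotvec()/np.radians(120)
    print("t",round(float(s["clock"]),2),"pos",s["position"].round(4),"rest",w2r(s["position"]).round(4),"rot",np.degrees(s["tool_rot"]).round(1),"F",s["force"].round(1),"q",s["qpos"].round(2))
    print("units",d.round(3),t.round(3),"mm",np.linalg.norm(d)*500)
E
python3 - <<'E'
from h import *
go([*r2w(-.185,-.0085),.12])
E
```

```text
t 1.1 pos [ 0.4492 -0.2472  0.1926] rest [-0.1988 -0.3182] rot [-180.    0.   14.] F [ 0.6 -0.4 -0. ] q [ 0.53  0.35 -0.18  1.89  0.08  0.91 -1.01]
units [ 0.006 -0.62   0.146] [-0.     0.    -0.017] mm 318.43925401053144
```

play_rows(
  deltas=[
    [0.001,-0.08,0.01,0,0,0,0],
    [0.002,-0.16,0.03,0,0,0,0],
    [0.003,-0.24,0.05,0,0,-0.01,0],
    [0.004,-0.32,0.07,0,0,-0.01,0],
    [0.005,-0.4,0.09,0,0,-0.017,0],
    [0.006,-0.48,0.11,0,0,-0.017,0],
    [0.006,-0.55,0.13,0,0,-0.017,0],
    [0.006,-0.62,0.146,0,0,-0.017,0],
    [0.006,-0.62,0.146,0,0,-0.017,0],
  ],
)

```text
clock: 2.0
position: [0.3752, 0.0555, 0.1191]
tool_rot: [-3.141, 0.001, 0.284]
force: [0.3, -0.8, 0.4]
grip_width: 0.0856
finger_force: 0.0
```

```bash
python3 - <<'E'
from h import *
go([*r2w(-.185,-.0085),.02])
o=np.hstack([cv2.resize(grab_frame("wrist"),(400,300)),cv2.resize(grab_frame("scene")[190:310,190:350],(400,300))])
cv2.imwrite("pics/w1.png",o[:,:,::-1])
E
```

```text
t 2.0 pos [0.3752 0.0555 0.1191] rest [-0.1864 -0.0069] rot [-1.799e+02  1.000e-01  1.630e+01] F [ 0.3 -0.8  0.4] q [-0.01  0.27 -0.34  2.26  0.15  0.62 -1.75]
units [0.003 0.003 0.198] [-0.001  0.001  0.002] mm 99.13652940238326
```

View pics/w1.png

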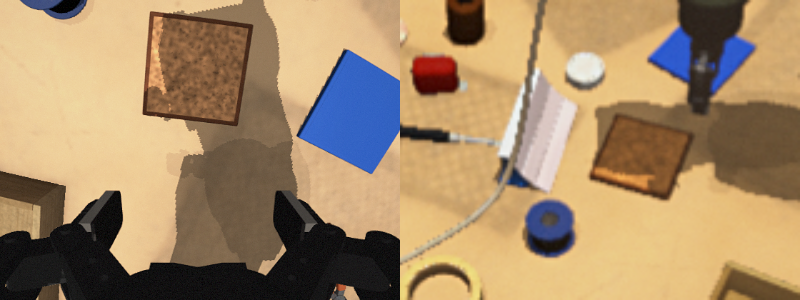

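The wrist view shows the tile with corners at about (151,12), (252,25), (238,125) and (144,113), rotated slightly relative to the gripper, and the fingers behind it. In the scene crop the gripper is at (700,90), clear of the cord.

```bash
python3 - <<'E'
from h import *
W=get_calibration("wrist"); print(W["xyz"],w2r(W["xyz"]),W["xyz"][2]-.12)
P=np.array([px2w(W,u*1.4,v*1.4,.01) for u,v in((151,12),(252,25),(238,125),(144,113))])
for p in P: print(p.round(4),w2r(p).round(4))
print("centre",w2r(P.mean(0)).round(4)); 
E
```

```text
[0.43999442 0.0708247  0.30038162] [-0.11991021 -0.01001139] 0.18038161949655712
[0.4956 0.1375 0.01  ] [-0.048   0.0388]
[0.5127 0.0321 0.01  ] [-0.0607 -0.0673]
[0.4069 0.0132 0.01  ] [-0.1676 -0.0563]
[0.3906 0.12   0.01  ] [-0.1539  0.0509]
centre [-0.1075 -0.0085]
```

play_rows(
  deltas=[
    [-0.01,0.02,0.05,0,0,0,0],
    [-0.01,0.026,0.12,0,0,0,0],
    [-0.01,0.026,0.18,0,0,0,0],
    [-0.01,0.026,0.22,0,0,0,0],
    [-0.01,0.026,0.24,0,0,0,0],
    [-0.01,0.026,0.25,0,0,0,0],
    [-0.01,0.026,0.255,0,0,0,0],
    [-0.01,0.026,0.255,0,0,0,0],
  ],
)

```text
clock: 2.9
position: [0.3756, 0.0378, -0.0075]
tool_rot: [3.141, -0.0, 0.278]
force: [-0.8, 0.6, 0.8]
grip_width: 0.0856
finger_force: 0.0
```

```bash
python3 - <<'E'
from h import *
go([*r2w(-.10,-.02),-.009])
E
```

```text
t 2.9 pos [ 0.3756  0.0378 -0.0075] rest [-0.1909 -0.024 ] rot [180.   -0.   15.9] F [-0.8  0.6  0.8] q [-0.13  0.56 -0.16  2.36  0.35  0.25 -1.9 ]
units [ 0.182 -0.008  0.003] [ 0.    -0.    -0.001] mm 91.02399579850915
```

play_rows(
  deltas=[
    [0.015,-0.004,0.003,0,0,0,0],
    [0.03,-0.006,0.004,0,0,0,0],
    [0.045,-0.006,0.004,0,0,0,0],
    [0.06,-0.006,0.004,0,0,0,0],
    [0.075,-0.006,0.004,0,0,0,0],
    [0.09,-0.006,0.004,0,0,0,0],
    [0.105,-0.006,0.004,0,0,0,0],
    [0.12,-0.006,0.004,0,0,0,0],
    [0.135,-0.006,0.004,0,0,0,0],
    [0.15,-0.006,0.004,0,0,0,0],
  ],
)

```text
clock: 3.9
position: [0.4472, 0.0618, -0.0097]
tool_rot: [-3.142, 0.0, 0.278]
force: [0.8, 0.7, 0.1]
grip_width: 0.0855
finger_force: 0.0
```

```bash
python3 - <<'E'
from h import *
th=np.radians(9)
go([*r2w(-.07,-.02),-.009],zdir=(np.sin(th),0,-np.cos(th)))
W=get_calibration("wrist")
o=np.hstack([cv2.resize(grab_frame("wrist"),(400,300)),cv2.resize(grab_frame("side")[140:260,200:360],(400,300))])
cv2.imwrite("pics/w2.png",o[:,:,::-1]); np.save("W2.npy",W,allow_pickle=True)
E
```

```text
t 3.9 pos [ 0.4472  0.0618 -0.0097] rest [-0.1155 -0.0206] rot [-180.     0.    15.9] F [0.8 0.7 0.1] q [-0.11  0.62 -0.2   2.17  0.32  0.38 -1.87]
units [ 0.091 -0.001 -0.001] [ 0.     0.075 -0.   ] mm 45.49032742152296
```

View pics/w2.png

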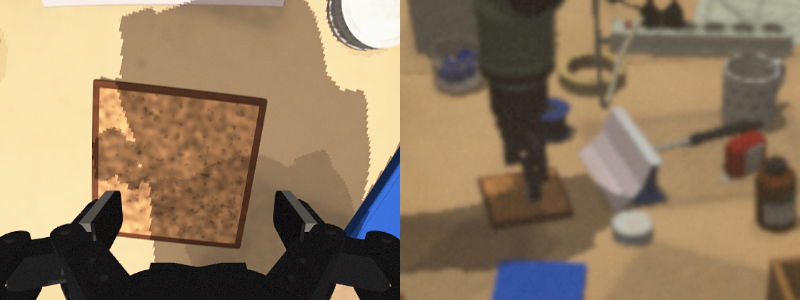

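```bash
python3 - <<'E'
from h import *
W=np.load("W2.npy",allow_pickle=True).item()
P=np.array([px2w(W,u*1.4,v*1.4,.01) for u,v in((95,80),(266,99),(240,247),(93,234))])
for p in P: print(p.round(4),w2r(p).round(4))
s=observe(); Rt=R.from_euler("xyz",s["tool_rot"])
# project pad tips guesses
for k in (.0,-.013,-.03):
  for y in(-.043,.043):
    for x in (-.011,.011): print(k,y,x,(w2px(W,s["position"]+Rt.apply([x,y,k]))/1.4).round(0), (w2r(s["position"]+Rt.apply([x,y,k]))).round(3))
E
```

```text
[0.4952 0.1413 0.01  ] [-0.0474  0.0425]
[0.5129 0.0364 0.01  ] [-0.0593 -0.0632]
[0.4072 0.0181 0.01  ] [-0.166  -0.0517]
[0.3876 0.1244 0.01  ] [-0.1555  0.0559]
0.0 -0.043 -0.011 [141. 186.] [-0.126  0.022]
0.0 -0.043 0.011 [140. 159.] [-0.104  0.022]
0.0 0.043 -0.011 [254. 186.] [-0.126 -0.064]
0.0 0.043 0.011 [256. 159.] [-0.104 -0.064]
-0.013 -0.043 -0.011 [138. 193.] [-0.126  0.022]
-0.013 -0.043 0.011 [135. 164.] [-0.104  0.022]
-0.013 0.043 -0.011 [258. 193.] [-0.126 -0.064]
-0.013 0.043 0.011 [260. 164.] [-0.104 -0.064]
-0.03 -0.043 -0.011 [132. 204.] [-0.126  0.022]
-0.03 -0.043 0.011 [129. 173.] [-0.104  0.022]
-0.03 0.043 -0.011 [264. 204.] [-0.126 -0.064]
-0.03 0.043 0.011 [266. 173.] [-0.104 -0.064]
```

The fingers rode over the tile: it is still at rest x -0.107, with no force felt. So the open fingertips sit higher than I assumed. I'll lift, go back, half-close the fingers and touch down for height behind the tile.

play_rows(
  deltas=[
    [0,0,-0.04,0,0,0,0.3],
    [-0.02,0,-0.08,0,0,0,0.6],
    [-0.06,-0.005,-0.1,0,0,0,0.6],
    [-0.1,-0.015,-0.1,0,0,0,0.6],
    [-0.14,-0.02,-0.1,0,0,0,0.6],
    [-0.15,-0.02,-0.1,0,0,0,0.6],
    [-0.155,-0.02,-0.08,0,0,0,0.6],
    [-0.155,-0.02,-0.06,0,0,0,0.6],
    [-0.155,-0.02,-0.04,0,0,0,0.6],
    [-0.155,-0.02,-0.04,0,0,0,0.6],
  ],
)

```text
clock: 5.0
position: [0.3691, 0.05, 0.0095]
tool_rot: [-3.142, 0.001, 0.279]
force: [-0.8, -0.6, 0.8]
grip_width: 0.0343
finger_force: 0.0
```

```bash
python3 - <<'E'
from h import *
go([*r2w(-.192,-.01),.0])
o=np.hstack([cv2.resize(grab_frame("wrist"),(400,300)),cv2.resize(grab_frame("side")[150:250,200:320],(400,300))])
cv2.imwrite("pics/w3.png",o[:,:,::-1]); 
E
```

```text
t 5.0 pos [0.3691 0.05   0.0095] rest [-0.1938 -0.0105] rot [-1.8e+02  1.0e-01  1.6e+01] F [-0.8 -0.6  0.8] q [-0.14  0.51 -0.2   2.36  0.34  0.3  -1.92]
units [ 0.004 -0.001  0.019] [-0.     0.001 -0.   ] mm 9.706047233780533
```

View pics/w3.png

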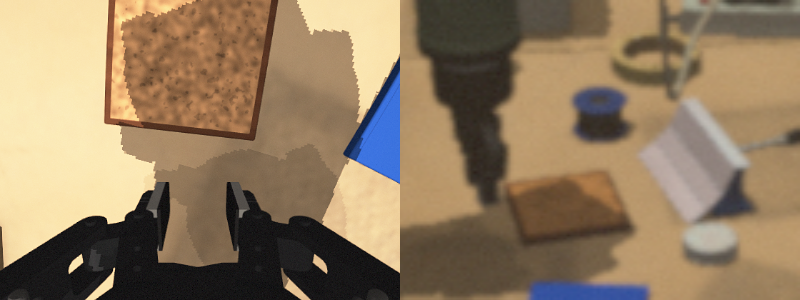

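The fingers now stand behind the trailing edge, with pad tips at (160,182) and (235,182) and the edge at about row 130. Touching down in small steps.

play_rows(
  deltas=[
    [0,0,0.005,0,0,0,0.6],
    [0,0,0.01,0,0,0,0.6],
    [0,0,0.015,0,0,0,0.6],
    [0,0,0.015,0,0,0,0.6],
  ],
)

```text
clock: 5.5
position: [0.3692, 0.05, 0.0026]
tool_rot: [-3.142, 0.0, 0.278]
force: [-0.4, 0.8, -0.2]
grip_width: 0.0342
finger_force: 0.0
```

play_rows(
  deltas=[
    [0,0,0.004,0,0,0,0.6],
    [0,0,0.004,0,0,0,0.6],
  ],
)

```text
clock: 5.7
position: [0.3693, 0.05, 0.0007]
tool_rot: [-3.142, 0.0, 0.278]
force: [-0.5, 0.4, 0.4]
grip_width: 0.0346
finger_force: 0.0
```

play_rows(
  deltas=[
    [0,0,0.004,0,0,0,0.6],
    [0,0,0.004,0,0,0,0.6],
  ],
)

```text
clock: 5.9
position: [0.3692, 0.05, -0.0014]
tool_rot: [-3.142, 0.0, 0.278]
force: [0.1, 0.1, -0.1]
grip_width: 0.0346
finger_force: 0.0
```

play_rows(
  deltas=[
    [0,0,0.003,0,0,0,0.6],
    [0,0,0.003,0,0,0,0.6],
  ],
)

```text
clock: 6.1
position: [0.3693, 0.05, -0.0028]
tool_rot: [-3.142, 0.0, 0.278]
force: [0.1, 0.6, -0.4]
grip_width: 0.0341
finger_force: 0.0
```

play_rows(
  deltas=[
    [0,0,0.003,0,0,0,0.6],
    [0,0,0.003,0,0,0,0.6],
  ],
)

```text
clock: 6.3
position: [0.3693, 0.05, -0.0043]
tool_rot: [-3.142, 0.0, 0.278]
force: [1.0, -0.0, 0.6]
grip_width: 0.0342
finger_force: 0.0
```

play_rows(
  deltas=[
    [0,0,0.003,0,0,0,0.6],
    [0,0,0.003,0,0,0,0.6],
  ],
)

```text
clock: 6.5
position: [0.3693, 0.05, -0.0058]
tool_rot: [-3.142, 0.0, 0.278]
force: [0.1, -0.3, 0.8]
grip_width: 0.0342
finger_force: 0.0
```

play_rows(
  deltas=[
    [0,0,0.003,0,0,0,0.6],
    [0,0,0.003,0,0,0,0.6],
  ],
)

```text
clock: 6.7
position: [0.3693, 0.05, -0.0073]
tool_rot: [-3.142, 0.0, 0.278]
force: [-1.0, 0.3, 0.4]
grip_width: 0.0345
finger_force: 0.0
```

play_rows(
  deltas=[
    [0,0,0.003,0,0,0,0.6],
    [0,0,0.003,0,0,0,0.6],
  ],
)

```text
clock: 6.9
position: [0.3693, 0.05, -0.0088]
tool_rot: [-3.142, 0.0, 0.278]
force: [-0.2, 0.7, -0.3]
grip_width: 0.0341
finger_force: 0.0
```

play_rows(
  deltas=[
    [0,0,0.003,0,0,0,0.6],
    [0,0,0.003,0,0,0,0.6],
  ],
)

```text
clock: 7.1
position: [0.3693, 0.05, -0.0103]
tool_rot: [-3.142, 0.0, 0.278]
force: [-0.2, -0.1, 0.8]
grip_width: 0.0346
finger_force: 0.0
```

```bash
python3 - <<'E'
from h import *
S=get_calibration("side"); s=observe(); print(w2px(S,s["position"]),w2px(S,s["position"]+[0,0,.03]))
o=np.hstack([cv2.resize(grab_frame("wrist")[100:340,120:440],(400,300)),cv2.resize(grab_frame("side")[180:240,200:280],(400,300),interpolation=2)])
cv2.imwrite("pics/w4.png",o[:,:,::-1]); 
E
```

```text
[226.30305534 228.81894732] [225.68953991 221.55680879]
```

View pics/w4.png

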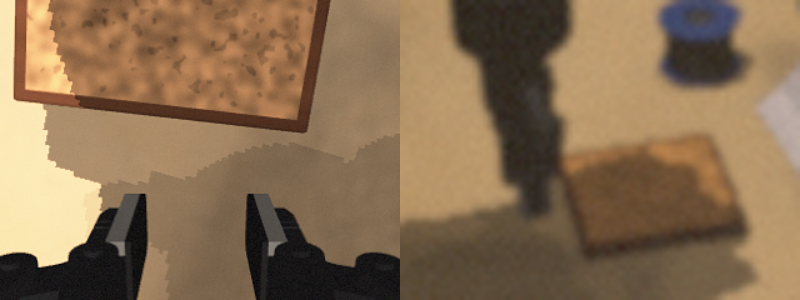

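```bash
python3 - <<'E'
from h import *
W=get_calibration("wrist"); s=observe(); Rt=R.from_euler("xyz",s["tool_rot"])
f=210/np.tan(np.radians(W["fovy"])/2); print(f, "cam in tool",Rt.inv().apply(W["xyz"]-s["position"]), np.degrees((Rt.inv()*R.from_euler("xyz",W["rotation"])).as_euler("xyz")))
for k in(0,-.01,-.02,-.03,-.04):
  for x in(0,.011): print(k,x,[w2px(W,s["position"]+Rt.apply([x,y,k])).round(0) for y in(-.0172,.0172)])
E
```

```text
358.1025253453612 cam in tool [ 6.62151952e-02 -4.34386505e-05 -1.80764026e-01] [-1.52875524e+01  6.42024894e-03  9.00198181e+01]
0 0 [array([245., 243.]), array([309., 243.])]
0 0.011 [array([244., 223.]), array([309., 223.])]
-0.01 0 [array([243., 250.]), array([311., 249.])]
-0.01 0.011 [array([242., 229.]), array([311., 229.])]
-0.02 0 [array([241., 257.]), array([312., 257.])]
-0.02 0.011 [array([241., 235.]), array([313., 235.])]
-0.03 0 [array([239., 265.]), array([315., 265.])]
-0.03 0.011 [array([238., 243.]), array([315., 243.])]
-0.04 0 [array([237., 275.]), array([317., 275.])]
-0.04 0.011 [array([236., 251.]), array([318., 251.])]
```

play_rows(
  deltas=[
    [0,0,-0.03,0,0,0,1],
    [0,0,-0.05,0,0,0,1],
    [0,0,-0.05,0,0,0,1],
    [0,0,-0.05,0,0,0,1],
    [0,0,-0.05,0,0,0,1],
  ],
)

```text
clock: 7.7
position: [0.3691, 0.0499, 0.0144]
tool_rot: [-3.142, 0.0, 0.278]
force: [0.0, 0.1, -0.6]
grip_width: 0.0001
finger_force: 0.0
```

play_rows(
  deltas=[
    [0,0,0.01,0,0,0,1],
    [0,0,0.018,0,0,0,1],
    [0,0,0.018,0,0,0,1],
  ],
)

```text
clock: 8.0
position: [0.3688, 0.05, 0.005]
tool_rot: [-3.142, 0.001, 0.279]
force: [0.6, 0.3, -0.0]
grip_width: 0.0002
finger_force: 0.0
```

play_rows(
  deltas=[
    [0,0,0.004,0,0,0,1],
    [0,0,0.004,0,0,0,1],
  ],
)

```text
clock: 8.2
position: [0.3692, 0.05, 0.0036]
tool_rot: [-3.142, 0.0, 0.278]
force: [0.1, 0.1, 0.1]
grip_width: 0.0002
finger_force: 0.0
```

play_rows(
  deltas=[
    [0,0,0.004,0,0,0,1],
    [0,0,0.004,0,0,0,1],
  ],
)

```text
clock: 8.4
position: [0.3693, 0.05, 0.0017]
tool_rot: [-3.142, 0.0, 0.278]
force: [-0.6, -0.7, 0.6]
grip_width: 0.0
finger_force: 0.0
```

play_rows(
  deltas=[
    [0,0,0.004,0,0,0,1],
    [0,0,0.004,0,0,0,1],
  ],
)

```text
clock: 8.6
position: [0.3693, 0.05, -0.0004]
tool_rot: [-3.142, 0.0, 0.278]
force: [0.9, -0.1, -0.6]
grip_width: -0.0001
finger_force: 0.0
```

play_rows(
  deltas=[
    [0,0,0.004,0,0,0,1],
    [0,0,0.004,0,0,0,1],
  ],
)

```text
clock: 8.8
position: [0.3693, 0.05, -0.0024]
tool_rot: [-3.142, 0.0, 0.278]
force: [1.3, -0.0, -0.4]
grip_width: 0.0004
finger_force: 0.0
```

play_rows(
  deltas=[
    [0,0,0.004,0,0,0,1],
    [0,0,0.004,0,0,0,1],
  ],
)

```text
clock: 9.0
position: [0.3692, 0.05, -0.0044]
tool_rot: [-3.142, 0.0, 0.278]
force: [1.4, -0.3, -0.8]
grip_width: 0.0001
finger_force: 0.0
```

play_rows(
  deltas=[
    [0,0,0.004,0,0,0,1],
    [0,0,0.004,0,0,0,1],
  ],
)

```text
clock: 9.2
position: [0.3692, 0.05, -0.0064]
tool_rot: [-3.142, 0.0, 0.278]
force: [-0.4, 0.6, 1.0]
grip_width: 0.0002
finger_force: 0.0
```

play_rows(
  deltas=[
    [0,0,0.004,0,0,0,1],
    [0,0,0.004,0,0,0,1],
  ],
)

```text
clock: 9.4
position: [0.3692, 0.05, -0.0084]
tool_rot: [-3.142, 0.0, 0.278]
force: [-0.1, -0.4, 0.2]
grip_width: 0.0
finger_force: 0.0
```

play_rows(
  deltas=[
    [0,0,0.004,0,0,0,1],
    [0,0,0.004,0,0,0,1],
  ],
)

```text
clock: 9.6
position: [0.3693, 0.05, -0.0104]
tool_rot: [-3.142, 0.0, 0.278]
force: [0.6, -0.6, 1.5]
grip_width: -0.0001
finger_force: 0.0
```

play_rows(
  deltas=[
    [0,0,0.004,0,0,0,1],
    [0,0,0.004,0,0,0,1],
  ],
)

```text
clock: 9.8
position: [0.3693, 0.05, -0.0124]
tool_rot: [-3.142, 0.0, 0.278]
force: [0.7, -0.3, 0.2]
grip_width: -0.0
finger_force: 0.0
```

play_rows(
  deltas=[
    [0,0,0.004,0,0,0,1],
    [0,0,0.004,0,0,0,1],
  ],
)

```text
clock: 10.0
position: [0.3692, 0.05, -0.0144]
tool_rot: [-3.142, 0.0, 0.278]
force: [0.7, -0.8, -0.1]
grip_width: -0.0001
finger_force: 0.0
```

```bash
python3 - <<'E'
from h import *
s=observe(); go([*r2w(-.192,-.01),.0]); print(s["joint_efforts"].round(1))
W=get_calibration("wrist"); Rt=R.from_euler("xyz",s["tool_rot"])
im=grab_frame("wrist"); g=im.max(2); print([(r,int(g[r,270:285].mean())) for r in range(190,330,6)])
cv2.imwrite("pics/w5raw.png",im[:,:,::-1])
print([(k,w2px(W,s["position"]+Rt.apply([.011,0,k])).round(0)) for k in(0,-.01,-.02,-.03,-.04)])
E
```

```text
t 10.0 pos [ 0.3692  0.05   -0.0144] rest [-0.1937 -0.0105] rot [-180.    0.   16.] F [ 0.7 -0.8 -0.1] q [-0.17  0.57 -0.15  2.37  0.38  0.22 -1.97]
units [ 0.003 -0.001 -0.029] [-0.  0. -0.] mm 14.479507965799105
[ -0.1 -69.2   0.6  -8.8   0.1  -0.1  -0.1]
[(190, 80), (196, 76), (202, 170), (208, 169), (214, 170), (220, 168), (226, 168), (232, 166), (238, 160), (244, 145), (250, 142), (256, 49), (262, 51), (268, 49), (274, 47), (280, 45), (286, 44), (292, 57), (298, 65), (304, 31), (310, 31), (316, 31), (322, 32), (328, 32)]
[(0, array([277., 223.])), (-0.01, array([277., 229.])), (-0.02, array([277., 235.])), (-0.03, array([277., 243.])), (-0.04, array([277., 251.]))]
```

play_rows(
  deltas=[
    [0,0,0.005,0,0,0,1],
    [0,0,0.005,0,0,0,1],
  ],
)

```text
clock: 10.25
position: [0.3692, 0.05, -0.0169]
tool_rot: [-3.142, 0.0, 0.278]
force: [0.2, -0.0, -0.4]
grip_width: 0.0001
finger_force: 0.0
```

play_rows(
  deltas=[
    [0,0,0.005,0,0,0,1],
    [0,0,0.005,0,0,0,1],
  ],
)

```text
clock: 10.45
position: [0.3692, 0.05, -0.0194]
tool_rot: [-3.142, 0.0, 0.278]
force: [0.5, 0.4, -0.5]
grip_width: -0.0004
finger_force: 0.0
```

play_rows(
  deltas=[
    [0,0,0.005,0,0,0,1],
    [0,0,0.005,0,0,0,1],
  ],
)

```text
clock: 10.65
position: [0.3692, 0.05, -0.0219]
tool_rot: [-3.142, 0.0, 0.278]
force: [-0.0, 0.0, -0.5]
grip_width: 0.0002
finger_force: 0.0
```

```bash
python3 - <<'E'
from h import *
S=get_calibration("side"); s=observe()
im=grab_frame("side"); c=cv2.resize(im[185:245,200:260],(400,400),interpolation=2)
for k in(0,.01,.02,.03,.04,.05):
    q=(w2px(S,s["position"]+[0,0,k])-[200,185]+.5)*400/60; cv2.circle(c,(int(q[0]),int(q[1])),2,(255,0,0),-1)
w=cv2.resize(grab_frame("wrist")[140:340,180:380],(400,400),interpolation=2)
cv2.imwrite("pics/w6.png",np.hstack([w,c])[:,:,::-1])
E
```

```text
(no output)
```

View pics/w6.png

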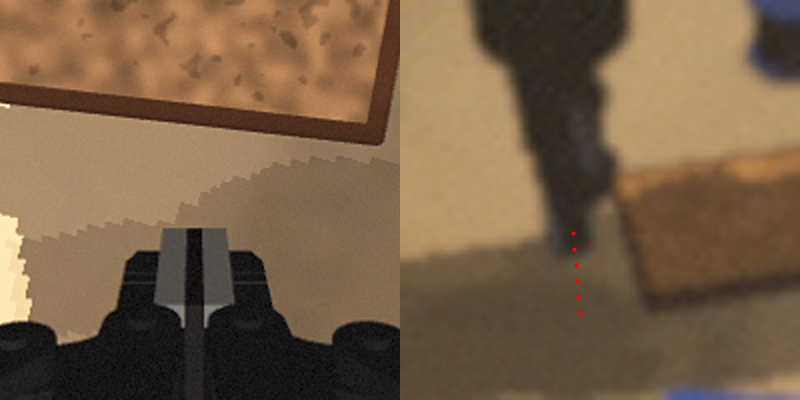

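The side picture shows the real fingertips about 40 mm short of the reported TCP (the tip is at the k=0.04 dot). The wrist picture agrees, with the tip edge at row 254. I'll plan with that tip offset.

```bash
cat >> h.py <<'E'
K=.040
def tip(rx,ry,z,lx=0,ly=0,yaw=None):
    """target true tip in rest coords; lx,ly deg: hand leans toward -x / -y of the rest"""
    s=observe(); R0=R.from_euler("xyz",s["tool_rot"]); p0=s["position"]
    z_=np.array([np.tan(np.radians(lx)),np.tan(np.radians(ly)),-1.]); z_/=np.linalg.norm(z_)
    x=np.array([1,0,0])-z_[0]*z_; x/=np.linalg.norm(x)
    Rt=R.from_euler("z",ANG if yaw is None else yaw)*R.from_matrix(np.c_[x,np.cross(z_,x),z_])
    tgt=np.array([*r2w(rx,ry),z])+Rt.apply([0,0,K]); cur=p0+R0.apply([0,0,-K])
    print("t",round(float(s["clock"]),2),"tip rest",w2r(cur).round(4),cur[2].round(4),"F",s["force"].round(1),"q",s["qpos"].round(2))
    print("units",(R0.inv().apply(tgt-p0)/.5).round(4),((R0.inv()*Rt).as_rotvec()/np.radians(120)).round(4),"mm",np.linalg.norm(tgt-p0)*1000)
E
python3 - <<'E'
from h import *
tip(-.185,-.008,.005,-6)
E
```

```text
t 10.75 tip rest [-0.1936 -0.0106] 0.0182 F [-0.2  0.3 -0.1] q [-0.18  0.59 -0.14  2.37  0.4   0.2  -1.98]
units [ 0.0089 -0.0051  0.0261] [-0.     -0.0499 -0.0004] mm 14.007097300022446
```

play_rows(
  deltas=[
    [0.002,-0.002,0.005,0,-0.015,0,1],
    [0.005,-0.005,0.013,0,-0.03,0,1],
    [0.009,-0.005,0.02,0,-0.05,0,1],
    [0.009,-0.005,0.026,0,-0.05,0,1],
    [0.009,-0.005,0.026,0,-0.05,0,1],
  ],
)

```text
clock: 11.25
position: [0.3726, 0.0534, -0.035]
tool_rot: [-3.141, 0.104, 0.278]
force: [-1.0, -0.3, -0.2]
grip_width: 0.0
finger_force: 0.0
```

play_rows(
  deltas=[
    [0,0,0.004,0,0,0,1],
    [0,0,0.004,0,0,0,1],
  ],
)

```text
clock: 11.45
position: [0.3723, 0.0534, -0.0367]
tool_rot: [3.141, 0.105, 0.279]
force: [0.3, -0.4, -0.2]
grip_width: -0.0003
finger_force: 0.0
```

play_rows(
  deltas=[
    [0,0,0.004,0,0,0,1],
    [0,0,0.004,0,0,0,1],
  ],
)

```text
clock: 11.65
position: [0.3725, 0.0534, -0.038]
tool_rot: [3.141, 0.104, 0.279]
force: [-3.7, -0.4, 30.8]
grip_width: -0.0003
finger_force: 15.1
```

```bash
python3 - <<'E'
from h import *
tip(-.175,-.008,.003,-6)
E
```

```text
t 11.65 tip rest [-0.1854 -0.0081] 0.0018 F [-3.7 -0.4 30.8] q [-0.14  0.66 -0.2   2.27  0.36  0.35 -1.95]
units [ 0.0205 -0.0003 -0.0046] [ 0.0003 -0.0003 -0.0003] mm 10.485247736471099
```

```bash
sed -i 's/^K=.*/K=.0393/' h.py; python3 - <<'E'
from h import *
tip(-.10,-.008,.0035,0)
E
```

```text
t 11.65 tip rest [-0.1855 -0.0081] 0.0011 F [-3.7 -0.4 30.8] q [-0.14  0.66 -0.2   2.27  0.36  0.35 -1.95]
units [ 0.1778 -0.0004 -0.023 ] [ 0.0003  0.0497 -0.0003] mm 89.62277866583968
```

play_rows(
  deltas=[
    [0,0,-0.008,0,0,0,1],
    [0.018,0,-0.01,0,0,0,1],
    [0.036,0,-0.012,0,0,0,1],
    [0.056,0,-0.014,0,0,0,1],
    [0.076,0,-0.016,0,0.01,0,1],
    [0.096,0,-0.018,0,0.02,0,1],
    [0.116,0,-0.02,0,0.03,0,1],
    [0.136,0,-0.022,0,0.04,0,1],
    [0.158,0,-0.023,0,0.05,0,1],
    [0.158,0,-0.023,0,0.05,0,1],
  ],
)

```text
clock: 12.65
position: [0.4502, 0.0758, -0.0355]
tool_rot: [-3.142, -0.002, 0.279]
force: [-0.3, 0.1, -1.0]
grip_width: -0.0
finger_force: 0.0
```

```bash
python3 - <<'E'
from h import *
tip(-.08,-.008,.0035,5)
W=get_calibration("wrist"); im=grab_frame("wrist"); cv2.imwrite("pics/p1.png",im[:,:,::-1])
# cork segmentation: brownish
hsv=cv2.cvtColor(im,cv2.COLOR_RGB2HSV); m=((hsv[:,:,1]>105)&(hsv[:,:,0]<18)).astype(np.uint8)
m=cv2.morphologyEx(m,cv2.MORPH_CLOSE,np.ones((9,9))); n,l,st,ce=cv2.connectedComponentsWithStats(m); i=1+st[1:,4].argmax()
c,_=cv2.findContours((l==i).astype(np.uint8),0,2); b=cv2.boxPoints(cv2.minAreaRect(max(c,key=cv2.contourArea))); a=cv2.approxPolyDP(max(c,key=cv2.contourArea),12,True)[:,0]
print(a.tolist()); print([w2r(px2w(W,*p,.01)).round(4).tolist() for p in a])
E
```

```text
t 12.65 tip rest [-0.1087 -0.008 ] 0.0038 F [-0.3  0.1 -1. ] q [-0.15  0.68 -0.19  2.17  0.38  0.33 -1.95]
units [ 0.0642 -0.0001  0.0005] [-0.      0.0408 -0.0003] mm 32.09606542878298
[[82, 0], [120, 251], [279, 265], [383, 253], [414, 0]]
[[-0.002, 0.0604], [-0.0958, 0.0562], [-0.1018, -0.0089], [-0.0967, -0.0512], [-0.0029, -0.0559]]
```

```bash
python3 - <<'E'
from h import *
tip(-.065,0.0,.0030,8)
E
```

```text
t 12.7 tip rest [-0.1094 -0.008 ] 0.0038 F [-1.4  0.6 -0. ] q [-0.15  0.68 -0.19  2.17  0.38  0.33 -1.95]
units [ 0.0996 -0.0161  0.0009] [ 0.      0.0664 -0.0003] mm 50.46840941263994
```

play_rows(
  deltas=[
    [-0.006,-0.005,0,0,0,0,1],
    [0,-0.016,0,0,0.006,0,1],
    [0.014,-0.016,0,0,0.014,0,1],
    [0.026,-0.016,0,0,0.022,0,1],
    [0.038,-0.016,0,0,0.03,0,1],
    [0.05,-0.016,0,0,0.038,0,1],
    [0.062,-0.016,0,0,0.046,0,1],
    [0.074,-0.016,0,0,0.054,0,1],
    [0.086,-0.016,0.001,0,0.062,0,1],
    [0.1,-0.016,0.001,0,0.066,0,1],
  ],
)

```text
clock: 13.7
position: [0.4952, 0.0969, -0.0361]
tool_rot: [3.141, -0.139, 0.279]
force: [-1.6, -0.9, -1.0]
grip_width: -0.0001
finger_force: 0.6
```

```bash
python3 - <<'E'
from h import *
tip(-.019,0.0,.0030,8)
E
```

```text
t 13.7 tip rest [-0.0651 -0.0002] 0.0028 F [-1.6 -0.9 -1. ] q [-0.22  0.68 -0.12  2.18  0.48  0.17 -2.07]
units [ 0.0914 -0.0004  0.0124] [ 0.0001  0.0004 -0.0003] mm 46.098833448308966
```

play_rows(
  deltas=[
    [0.01,0,0.0014,0,-0.005,0,1],
    [0.02,0,0.0027,0,-0.005,0,1],
    [0.03,0,0.004,0,-0.005,0,1],
    [0.04,0,0.0054,0,-0.005,0,1],
    [0.05,0,0.0068,0,-0.005,0,1],
    [0.058,0,0.008,0,-0.005,0,1],
    [0.066,0,0.009,0,-0.005,0,1],
    [0.072,0,0.0098,0,-0.005,0,1],
  ],
)

```text
clock: 14.5
position: [0.5304, 0.1069, -0.0359]
tool_rot: [-3.142, -0.128, 0.278]
force: [-1.3, -0.8, 0.0]
grip_width: -0.0002
finger_force: 0.4
```

```bash
python3 - <<'E'
from h import *
tip(-.019,0.0,.0030,8)
im=grab_frame("side"); im2=grab_frame("scene"); cv2.imwrite("pics/s_a.png",im[:,:,::-1]); cv2.imwrite("pics/sc_a.png",im2[:,:,::-1]);cv2.imwrite("pics/w_a.png",grab_frame("wrist")[:,:,::-1])
E
```

```text
t 14.5 tip rest [-0.0281 -0.0002] 0.0031 F [-1.3 -0.8  0. ] q [-0.18  0.71 -0.18  2.07  0.46  0.27 -2.04]
units [ 0.0189 -0.0005  0.0025] [ 0.      0.0057 -0.0005] mm 9.551672993287918
```

play_rows(
  deltas=[
    [0.006,0,0.0008,0,0,0,1],
    [0.011,0,0.0015,0,0,0,1],
    [0.016,0,0.002,0,0,0,1],
    [0.016,0,0.002,0,0,0,1],
  ],
)

```text
clock: 15.05
position: [0.5378, 0.109, -0.0359]
tool_rot: [3.142, -0.127, 0.278]
force: [-1.9, -0.9, 2.5]
grip_width: -0.0001
finger_force: 1.6
```

```bash
python3 - <<'E'
from h import *
tip(-.019,0.0,.0030,8)
S=get_calibration("side");C=get_calibration("scene");W=get_calibration("wrist")
a=grab_frame("side"); b=grab_frame("scene"); w=grab_frame("wrist")
# predicted cork face corners at lean 52 with lower edge at toe, y0=0
c,s_=np.cos(np.radians(52)),np.sin(np.radians(52))
for cal,im in((S,a),(C,b),(W,w)):
    im[:]=im
    for y in(-.055,.055):
        for x,z in((-.01*s_,.01*c),(.11*c-.01*s_,.11*s_+.01*c)):
            q=w2px(cal,[*r2w(x,y),z]); cv2.circle(im,(int(q[0]+.5),int(q[1]+.5)),1,(0,255,0),-1)
o=np.zeros((600,800,3),np.uint8)
o[:300,:400]=cv2.resize(a[160:250,220:340],(400,300),interpolation=2); o[:300,400:]=cv2.resize(b[200:290,210:330],(400,300),interpolation=2); o[300:,:400]=cv2.resize(w,(400,300))
cv2.imwrite("pics/lean.png",o[:,:,::-1])
E
```

```text
t 15.05 tip rest [-0.0204 -0.0002] 0.0031 F [-1.9 -0.9  2.5] q [-0.17  0.72 -0.18  2.05  0.46  0.28 -2.03]
units [ 0.0036 -0.0005  0.0005] [ 0.0001  0.0059 -0.0005] mm 1.8538911399726108
```

View pics/lean.png

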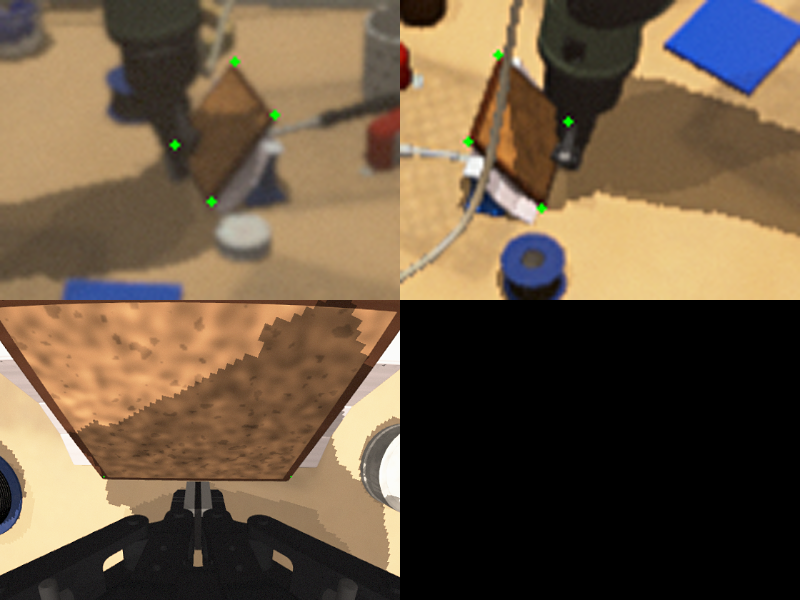

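The tile leans on the rest as predicted. All three views match the 52° overlay points to a couple of millimetres, and the cord is untouched. Next I back off and go round the -y side, keeping clear of the cord.

```bash
python3 - <<'E'
from h import *
tip(-.07,0,.006,7)
tip(-.09,-.13,.17,0)
E
```

```text
t 15.2 tip rest [-0.0203 -0.0002] 0.0032 F [-1.2  0.4  2.1] q [-0.17  0.72 -0.18  2.05  0.46  0.28 -2.03]
units [-0.0982 -0.0003 -0.0183] [ 0.     -0.0027 -0.0004] mm 49.965260139869486
t 15.2 tip rest [-0.0203 -0.0002] 0.0032 F [-1.2  0.4  2.1] q [-0.17  0.72 -0.18  2.05  0.46  0.28 -2.03]
units [-0.1054  0.2597 -0.3493] [ 0.     -0.0611 -0.0004] mm 223.93628779132084
```

play_rows(
  deltas=[
    [-0.02,0,-0.004,0,0,0,1],
    [-0.05,0,-0.01,0,0,0,1],
    [-0.1,0,-0.02,0,-0.01,0,1],
    [-0.11,0.03,-0.09,0,-0.02,0,1],
    [-0.11,0.08,-0.16,0,-0.03,0,1],
    [-0.11,0.13,-0.23,0,-0.04,0,1],
    [-0.11,0.18,-0.29,0,-0.05,0,1],
    [-0.11,0.23,-0.33,0,-0.06,0,1],
    [-0.107,0.26,-0.35,0,-0.06,0,1],
  ],
)

```text
clock: 16.1
position: [0.5016, -0.0389, 0.1327]
tool_rot: [3.14, -0.004, 0.276]
force: [0.9, 0.3, -0.7]
grip_width: -0.0
finger_force: 0.0
```

```bash
python3 - <<'E'
from h import *
tip(.115,-.15,.17,0,28)
# check tile still leaning: cork mask in side view vs before
im=grab_frame("side"); q=w2px(get_calibration("side"),[*r2w(.026,0),.05]); print(q,im[int(q[1]),int(q[0])])
E
```

```text
t 16.1 tip rest [-0.0911 -0.1324] 0.172 F [ 0.9  0.3 -0.7] q [ 0.3   0.44 -0.44  1.96  0.26  0.79 -1.58]
units [ 0.4118 -0.003  -0.0038] [ 0.234  -0.0021 -0.001 ] mm 205.9308087287751
[286.50480096 198.58689683] [146 105  64]
```

play_rows(
  deltas=[
    [0.06,0,0,0.03,0,0,1],
    [0.12,0,0,0.065,0,0,1],
    [0.18,0,0,0.1,0,0,1],
    [0.24,0,0,0.135,0,0,1],
    [0.3,0,0,0.17,0,0,1],
    [0.36,0,0,0.205,0,0,1],
    [0.41,0,-0.004,0.234,-0.002,0,1],
    [0.41,0,-0.004,0.234,-0.002,0,1],
  ],
)

```text
clock: 16.95
position: [0.6993, 0.0197, 0.1304]
tool_rot: [-2.648, 0.004, 0.278]
force: [0.5, -0.3, -0.8]
grip_width: -0.0001
finger_force: 0.0
```

```bash
python3 - <<'E'
from h import *
tip(.10,-.015,.125,0,28)
tip(.10,-.015,.076,0,28)
E
```

```text
t 16.95 tip rest [ 0.1153 -0.1492] 0.165 F [ 0.5 -0.3 -0.8] q [ 0.41  0.91 -0.58  1.23 -0.03  1.23 -1.29]
units [-0.0306 -0.198   0.1977] [-0.0021  0.0014 -0.0017] mm 140.73004493089698
t 16.95 tip rest [ 0.1153 -0.1492] 0.165 F [ 0.5 -0.3 -0.8] q [ 0.41  0.91 -0.58  1.23 -0.03  1.23 -1.29]
units [-0.0302 -0.1516  0.284 ] [-0.0021  0.0014 -0.0017] mm 161.6730789338182
```

play_rows(
  deltas=[
    [-0.006,-0.05,0.05,0,0,0,1],
    [-0.014,-0.1,0.1,0,0,0,1],
    [-0.024,-0.15,0.15,0,0,0,1],
    [-0.03,-0.198,0.198,0,0,0,1],
    [-0.03,-0.183,0.225,0,0,0,1],
    [-0.03,-0.167,0.255,0,0,0,1],
    [-0.03,-0.152,0.284,0,0,0,1],
    [-0.03,-0.152,0.284,0,0,0,1],
  ],
)

```text
clock: 17.75
position: [0.6455, 0.1431, 0.0409]
tool_rot: [-2.651, 0.005, 0.278]
force: [0.5, -0.3, -0.7]
grip_width: 0.0
finger_force: 0.0
```

```bash
python3 - <<'E'
from h import *
tip(.06,-.015,.080,0,28)
tip(.02,-.015,.088,0,28)
tip(-.015,-.015,.092,0,28)
im=grab_frame("side"); q=w2px(get_calibration("side"),[*r2w(.026,0),.05]); print(im[int(q[1]),int(q[0])])
E
```

```text
t 17.75 tip rest [ 0.0977 -0.0157] 0.0756 F [ 0.5 -0.3 -0.7] q [ 0.3   0.92 -0.59  1.49 -0.03  0.91 -1.39]
units [-0.075  -0.0051 -0.0068] [-0.0007  0.0021 -0.0016] mm 37.762689369580805
t 17.75 tip rest [ 0.0977 -0.0157] 0.0756 F [ 0.5 -0.3 -0.7] q [ 0.3   0.92 -0.59  1.49 -0.03  0.91 -1.39]
units [-0.1551 -0.0123 -0.0206] [-0.0007  0.0021 -0.0016] mm 78.4884959971791
t 17.75 tip rest [ 0.0977 -0.0157] 0.0756 F [ 0.5 -0.3 -0.7] q [ 0.3   0.92 -0.59  1.49 -0.03  0.91 -1.39]
units [-0.2252 -0.0159 -0.0273] [-0.0007  0.0021 -0.0016] mm 113.69091340906417
[156 109  69]
```

play_rows(
  deltas=[
    [-0.02,-0.001,-0.001,0,0,0,1],
    [-0.034,-0.002,-0.003,0,0,0,1],
    [-0.044,-0.003,-0.004,0,0,0,1],
    [-0.054,-0.004,-0.005,0,0,0,1],
    [-0.064,-0.005,-0.006,0,0,0,1],
    [-0.075,-0.005,-0.007,0,0,0,1],
  ],
)

```text
clock: 18.4
position: [0.6102, 0.1344, 0.0484]
tool_rot: [-2.652, 0.002, 0.279]
force: [1.2, 0.2, 0.0]
grip_width: 0.0004
finger_force: 0.2
```

```bash
python3 - <<'E'
from h import *
tip(-.015,-.015,.092,0,28)
S=get_calibration("side");im=grab_frame("side");cv2.imwrite("pics/s_pull.png",im[:,:,::-1])
# where is the tile top? sample along predicted cork mid-point for each lean angle, lower edge at 0 or -.02
for x0 in(0,-.02,-.04):
  r=[]
  for t in range(45,95,5):
    c,s=np.cos(np.radians(t)),np.sin(np.radians(t)); q=w2px(S,[*r2w(x0+.104*c-.01*s,-.035),.104*s+.01*c]); r.append((t,im[int(q[1]+.5),int(q[0]+.5)].tolist()))
  print(x0,r)
E
```

```text
t 18.4 tip rest [ 0.0613 -0.0143] 0.0831 F [1.2 0.2 0. ] q [ 0.34  0.87 -0.61  1.6  -0.04  0.86 -1.37]
units [-0.1525 -0.007  -0.0161] [-0.0007  0.0007 -0.0003] mm 76.72881570153183
0 [(45, [171, 142, 101]), (50, [150, 123, 90]), (55, [80, 62, 47]), (60, [94, 66, 44]), (65, [116, 81, 50]), (70, [127, 91, 56]), (75, [127, 92, 53]), (80, [137, 100, 65]), (85, [135, 97, 60]), (90, [140, 101, 65])]
-0.02 [(45, [73, 50, 34]), (50, [118, 85, 53]), (55, [132, 94, 59]), (60, [128, 93, 58]), (65, [134, 97, 58]), (70, [139, 99, 60]), (75, [135, 96, 59]), (80, [140, 101, 65]), (85, [129, 94, 61]), (90, [147, 118, 86])]
-0.04 [(45, [132, 94, 59]), (50, [130, 93, 59]), (55, [130, 92, 57]), (60, [143, 100, 62]), (65, [134, 99, 61]), (70, [137, 97, 61]), (75, [129, 93, 59]), (80, [164, 135, 97]), (85, [184, 152, 108]), (90, [165, 134, 94])]
```

Contact is confirmed: about 1.2 N, tile at roughly 58°, lower edge not slipping. Continuing past upright.

play_rows(
  deltas=[
    [-0.015,-0.001,-0.003,0,0,0,1],
    [-0.03,-0.002,-0.006,0,0,0,1],
    [-0.045,-0.003,-0.01,0,0,0,1],
    [-0.06,-0.004,-0.013,0,0,0,1],
    [-0.075,-0.005,-0.016,0,0,0,1],
    [-0.09,-0.006,-0.017,0,0,0,1],
    [-0.105,-0.007,-0.017,0,0,0,1],
    [-0.12,-0.007,-0.017,0,0,0,1],
    [-0.136,-0.007,-0.017,0,0,0,1],
    [-0.152,-0.007,-0.017,0,0,0,1],
  ],
)

```text
clock: 19.45
position: [0.537, 0.1124, 0.0574]
tool_rot: [-2.651, 0.002, 0.279]
force: [0.0, 0.2, 0.2]
grip_width: -0.0004
finger_force: 0.0
```

```bash
cat > chk.py <<'E'
from h import *
tip(.06,-.03,.16,0,28)
S=get_calibration("side");im=grab_frame("side")
for X in (-.02,-.055,-.09):
  print(X,[im[tuple((w2px(S,[*r2w(X,Y),.01])[::-1]+.5).astype(int))].tolist() for Y in(-.035,0,.035)])
E
python3 chk.py
```

```text
t 19.45 tip rest [-0.0151 -0.0153] 0.0921 F [0.  0.2 0.2] q [ 0.43  0.78 -0.65  1.8  -0.06  0.77 -1.33]
units [ 0.1501 -0.038  -0.134 ] [-0.0007  0.0009 -0.0004] mm 102.37322223773864
-0.02 [[86, 67, 51], [84, 67, 51], [101, 84, 63]]
-0.055 [[175, 145, 103], [176, 144, 104], [186, 152, 107]]
-0.09 [[192, 158, 113], [194, 158, 113], [192, 157, 110]]
```

play_rows(
  deltas=[
    [-0.004,0,0,0,0,0,1],
    [-0.004,0,0,0,0,0,1],
    [-0.004,0,0,0,0,0,1],
    [-0.004,0,0,0,0,0,1],
  ],
)

```text
clock: 19.9
position: [0.536, 0.1122, 0.0575]
tool_rot: [-2.651, 0.002, 0.279]
force: [0.4, -0.2, 0.3]
grip_width: 0.0001
finger_force: 0.0
```

```bash
python3 chk.py
```

```text
t 19.9 tip rest [-0.0162 -0.0152] 0.0921 F [ 0.4 -0.2  0.3] q [ 0.43  0.78 -0.65  1.8  -0.06  0.77 -1.33]
units [ 0.1522 -0.0378 -0.1339] [-0.0007  0.0008 -0.0003] mm 103.11787907695127
-0.02 [[111, 88, 62], [133, 106, 73], [140, 109, 51]]
-0.055 [[103, 75, 94], [108, 96, 53], [179, 155, 92]]
-0.09 [[122, 87, 63], [125, 88, 77], [185, 119, 76]]
```

play_rows(
  deltas=[
    [0,0,-0.05,0,0,0,1],
    [0,0,-0.12,0,0,0,1],
    [0,0,-0.2,0,0,0,1],
    [0,0,-0.28,0,0,0,1],
    [0,0.05,-0.34,0,0,0,1],
    [0,0.12,-0.36,0,0,0,1],
    [0,0.2,-0.36,0,0,0,1],
    [0,0.26,-0.36,0,0,0,1],
    [0,0.26,-0.36,0,0,0,1],
  ],
)

```text
clock: 20.85
position: [0.5908, -0.0835, 0.1524]
tool_rot: [-2.651, 0.005, 0.275]
force: [-0.7, 0.5, -0.4]
grip_width: -0.0001
finger_force: 0.0
```

```bash
python3 - <<'E'
from h import *
for n in("scene","side"):
    cal=get_calibration(n); im=grab_frame(n); cv2.imwrite(f"pics/end_{n}.png",im[:,:,::-1])
    g=np.array([[im[tuple((w2px(cal,[*r2w(x,y),.01])[::-1]+.5).astype(int))] for y in np.arange(-.08,.081,.01)] for x in np.arange(-.16,.021,.01)]).astype(int)
    # bird's-eye: print hue/sat/val
    hsv=cv2.cvtColor(g.astype(np.uint8),cv2.COLOR_RGB2HSV)
    print(n); 
    for i,x in enumerate(np.arange(-.16,.021,.01)): print(f"{x:+.2f}"," ".join(f"{h:3d}/{v:3d}" for h,s,v in hsv[i]))
E
```

```text
scene
-0.16  17/207  17/205  17/198  17/192  17/200  17/212  18/227  17/224  18/225  18/226  18/226  18/225  17/225  18/227  18/229  19/227  19/229
-0.15  17/194  17/192  17/195  17/198  17/205  18/222  18/226  18/228  18/227  18/228  18/227  18/226  18/226  18/229  18/228  18/228  19/230
-0.14  17/184  17/195  17/197  17/201  17/209  18/221  18/226  18/228  18/226  18/227  18/228  18/226  18/227  19/230  18/228  18/228  19/229
-0.13  17/206  18/203  17/206  17/177  17/224  17/206  16/166  18/221  17/189  18/232  18/234  17/170  18/233  17/214  18/232  19/229  19/229
-0.12  18/225  18/223  18/214  38/ 95  25/ 91  54/109  38/ 92 122/102 106/155   4/ 98  12/184  13/212  12/161  10/122  16/ 79  19/230  18/228
-0.11  18/227  18/228  18/233  19/106  68/124  67/126  59/117 105/167 104/166 103/173  14/238  14/232  15/236  12/162  13/ 70  18/230  18/229
-0.10  18/227  18/229  18/234  45/101  69/127  68/127  52/105 104/171 104/167 103/173  13/227  14/232  14/234  12/188  17/139  18/232  18/228
-0.09  18/229  18/228  18/237  21/105  34/103  18/114  53/112 115/124 173/112 105/167  12/211  13/23
[... 3606 characters left out ...]
/184  17/176  17/139  14/132  14/139  12/119  15/138  16/122  16/140  17/125  17/147  17/148  18/136  16/158  16/178  17/194  16/194
-0.01  13/185  14/185  14/175  12/187  15/173  13/188  13/180  13/190  13/197  14/187  14/195  15/185  14/193  15/183  14/192  17/193  17/196
+0.00  14/157   8/205  10/203   9/200   8/202   8/202   6/203   8/202   8/200   7/199   7/197   8/196   9/194   7/197   8/194  16/185  17/190
+0.01  14/112   9/188  10/200  11/201   6/202  11/202   9/201   8/204  10/204   9/201   8/201   7/201  10/198  10/201   8/201   7/199  16/181
+0.02 169/ 73   6/ 88   9/183   8/189   8/184   8/179   7/183   8/182   6/185   7/179   9/181   6/179   8/184  10/179   6/182  10/178  10/181
```

Both cameras show a flat 3×3 grid of glass colours about 110 mm square, at rest x -0.127 to -0.018, just in front of the toe. Nothing is touching the robot, so I'm handing in.

```bash
python3 -c "
from workcell import *
print(job_done())"
```

```text
the job is handed in; nothing more can be done
None
```

The mosaic tile now lies flat, glass side up, about 18 mm in front of the turning rest; it was only pushed, never gripped or lifted, and I handed the job in at about 21 s (on an early pass the open fingers slid over its top and may have shifted it about 4 mm).

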